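# Isolate the disc sander for lock-out

### The job

The disc sander is to be locked out for a disc change. Turn its selector knob back to the long off mark, then turn the rotary isolator handle a quarter turn anticlockwise, fully home to off, and swing the steel lock hasp right out of the handle until it stands upright off the panel, ready for a padlock. Leave the tools and materials on the bench where they lie.

Things in the scene. Friction and masses are not known exactly. Their poses are not given: they have to be found in the camera images.
- isolator_box: Grey steel box screwed to the bench, 180 mm wide (y), 200 mm deep (x), 138 mm high at the back, 40 mm at the front edge; origin at the centre of its underside, x to its back, y to its left as the robot faces it. Its control face slopes 30 degrees from level, rising to the back, facing up and forward. The isolator handle stands in the middle of the face.
- handle_grip (a point): Grip point of the isolator handle, on its shaft 34 mm out from the sloped face. The handle is a black bar 24 mm wide, 12 to 38 mm out from the face, reaching 44 mm ahead of the shaft and 52 mm behind it, on a flat round hub 36 mm across that reaches 14 mm out. Frame turns with it: x along the bar to its pointing end (where the hasp's steel pull sticks out), y across the bar, z out of the face.
- isolator_handle (a joint): Angle of the isolator handle, rad: 0 = on (points up the slope), 1.57 = off, at a stop (points left, +y of the box); grows anticlockwise seen from the robot. It snaps over the middle: resists with up to 0.5 N m before 0.8 rad, then helps, but friction can leave it up to 0.15 rad short of the stop unless it is turned home. Stands clear of everything as it turns.
- hasp_pull (a point): Centre of the steel pull at the hasp's free end: a round bar 24 mm in diameter, 16 mm long, lying along this frame's y. The hasp is a steel blade 8 mm thick, 20 mm high, in the slot of the handle's bar. Folded in, the pull is 66 mm from the shaft past the bar's pointing end, 26 mm out from the face. Frame turns with the hasp; folded in, x is along the bar to the pull, z out of the face.
- hasp_hinge (a point): Middle of the hasp's hinge pin, in the handle's bar: 24 mm behind the shaft, 24 mm out from the face, 90 mm from the pull's centre. The pin lies along y of this frame, which turns with the hasp as that of hasp_pull does (the pull is at x 90, z 2 mm). Behind the pin the hasp has a tail 40 mm long, 8 mm thick, that sticks out of the bar's tail end.
- lock_hasp (a joint): Swing of the hasp, rad: 0 = folded in; grows as the pull swings away from the face and back over the handle; 1.66 = out, at a stop, upright on the face. Stiff (0.1 N m), stays where left. As it swings, its tail must dip into the lock slot: with the handle more than about 0.05 rad short of its off stop the tail strikes the plate and the hasp jams at about 0.3 rad. Once out, it locks the handle.
- lock_slot (a point): Mouth of the lock slot, 45 mm to the right (-y) of the handle's shaft, 10 mm out from the sloped face, axes as the box's. The slot, 13 mm wide, runs in from the right edge of the square grey plate (130 mm wide, 10 mm thick) under the handle, to 18 mm from the shaft. A round white mark on the plate's left is off, a white bar mark up the slope is on.
- switch_box: Smaller grey steel box of the same sloped form (30 degrees), screwed to the bench, 120 mm wide (y), 150 mm deep (x), 112 mm high at the back, 40 mm at the front edge; origin at the centre of its underside, x to its back. The selector knob is in the middle of its face, on a black dial plate with four white marks. Which box stands left and which right varies.
- knob_grip (a point): Grip point of the selector knob, on its axis 34 mm out from the sloped face. The knob is a grey bar 56 mm long, 16 mm wide, 12 to 38 mm out from the face, on a skirt 62 mm in diameter that reaches 12.5 mm out; its pointed end carries a white line. Frame turns with the knob: x along the bar to the pointed end, y across it, z out of the face.
- selector_knob (a joint): Angle of the selector knob, rad, growing clockwise seen from the robot. Four detents: -0.6 automatic, 0 off (the long mark, straight up the slope), 0.6 slow, 1.2 fast. It starts at slow or fast, snaps into the nearest detent when let go; the detents resist with about 0.15 N m.
- hammer: Loose hammer with a red handle, 260 mm long.
- chisel: Loose chisel with a yellow handle, 215 mm long, lying between the two boxes.
- tape_roll: Loose roll of paper tape, 100 mm in diameter, 25 mm high.
- filler_can: Loose aluminium can, 74 mm in diameter, 85 mm high.
- water_bottle: Loose water bottle, 64 mm in diameter, 200 mm high.
- bar_clamp: Loose steel bar clamp lying flat, 260 mm long.
- pattern_block: Loose carved block of tooling board, 120 by 200 by 45 mm.

How it is judged:
On the way, in this order (a step that is already met when the one before it is completed fails the run):
1. selector knob at rest on the long off mark (value of joint selector_knob between -0.12 and 0.12 rad), for 0.2 s.
2. isolator handle home against its off stop (value of joint isolator_handle above 1.48 rad), for 0.2 s.
3. lock hasp swung out (value of joint lock_hasp above 1.4 rad), for 0.2 s.
At the end, for the whole second after the job is handed in: The selector knob rests within 0.12 rad of its off mark, the isolator handle within 0.09 rad of its off stop, and the lock hasp stands swung out by at least 1.4 rad (80 degrees) (all of step 1 and value of joint isolator_handle above 1.48 rad and value of joint lock_hasp above 1.4 rad); the robot touches nothing.
It fails at once if a tool or material on the bench is moved more than 30 mm (distance of any of hammer, chisel, tape_roll, filler_can, water_bottle, bar_clamp, pattern_block from where it was at the start of the episode above 0.03 m).
It also fails if it takes over 64 s, if anything falls off the work surface, if the arm or the gripper's body presses on something with over 40 N, if the wrist force passes 120 N, or if a joint passes its speed limit or range.

### The arm

A 7-joint arm with a two-finger parallel gripper is mounted at the origin on the work surface. World frame = base frame: x ahead of the robot, y to its left, z up, the work surface at z = 0. Lengths are in m, angles in rad, forces in N, time in s.
With the tool pointing down it reaches from about 0.35 to 0.775 m from the base axis. Payload 3.1 kg.
Tool frame: the origin (TCP) lies midway between the tips of the shut fingers; the grasp point (between the pads) lies 19 mm behind it; z points along the fingers, y is the line along which they close (so a half turn about z gives the same grasp; the last joint's range is limited). The gripper opens to 85 mm and grips with 20 to 120 N. Pads are 22 mm wide; open, the fingers measure 114 mm over their backs; the gripper's body (76 mm by 85 mm) begins 54 mm behind the grasp point. The pads swing forward as they close: fully open they stand 13 mm farther back than shut.
Start: joints at [-1.283, 0.311, 0.014, 1.512, -0.004, 1.319, -0.027], TCP at [0.178, 0.52, 0.231] pointing down, gripper open.
Joint ranges: [-2.7, 2.7], [-0.3, 1.91], [-1.27, 1.3], [0.12, 2.57], [-1.44, 4.58], [0.2, 2.03], [-3.05, 3.05]. Speed limits (rad/s): [2.79, 2.79, 3.14, 3.14, 3.14, 3.14, 3.14].

### API

Orientations are given as a rotation vector (axis times angle).
In Python, from plant import manip gives the robot as it stands.
- The arm moves only by the tool jog_arm, never from a script. Its argument "deltas" is a list of rows, each an object of numbers: "tx", "ty", "tz": the shift along the tool's x, y, z in mm; "ax", "ay", "az": the turn, a rotation vector about the tool's x, y, z in degrees; "hand": the finger opening in mm, from 0 to 85.4. In form: [{"tx": .., "ty": .., "tz": .., "ax": .., "ay": .., "az": .., "hand": ..}, ...]. A call has 1 to 20 rows; each row shifts and turns the commanded pose from where the row before left it, along the tool's axes as they then stand; what a row does not reach is not made up. A row lasts 1/8 s, in which the tool goes at most 62.5 mm and 10.7 degrees, less where a joint would pass 70% of its speed; a pose out of reach is approached as far as the arm can. A call with a gripper value outside its range is refused whole. The fingers move at their own pace and stop on an object; "grip_force" is the grip in N (left out, the last holds). Time passes only in rows, so rows that do not move let the fingers close. It gives the time, the measured TCP pose, the force, the opening and the grip force at its end, in the units of the state.
- manip.state(): the state, without advancing time (a new reading comes with each control period).
- manip.camera(name): name is "scene" or "top"; returns a dict with "color" (480x640x3 uint8, red, green, blue), "fov_y" (degrees; the focal length in pixels is half the picture's height over the tangent of half this angle, whatever the lens; pixels are square), "cx", "cy" (the principal point, pixels), "R" (3x3) and "t" (3): a world point X has camera coordinates R X + t. Camera axes: x right, y down, z forward; pixel columns grow to the right and rows downward; lengths in m; the calibration is good to about 2 mm. A picture is of the moment at which its call begins. There is no depth.
- manip.finish_job(): hands the job in; it is judged then, once.
The state is a dict: "time_s": time; "qpos": joint angles; "joint_velocities": joint speeds; "tau": joint torques, N m; "ee_pos": TCP position; "tcp_rot": TCP orientation; "force": force on the tool from outside, world axes, zero at the start; "torque": the same for the moment, N m; "width": finger opening in m; "grip_force": force on a finger pad.
Only numpy, scipy, OpenCV 4.12 (cv2) and the standard library are available. Lean on these libraries where they do the work, as an engineer would, in place of code of your own. Each camera call takes 0.05 s, during which the arm holds its last target. There are 200 camera calls.

## Working session

There is one attempt and no reset: what is moved stays moved. The work goes in short steps, Python scripts to look and compute and a tool call to move; the robot and the scene stay as the last step left them, time stands still between calls to the robot, and variables do not carry over. Pictures are saved under pics/ and viewed, at most 10 in all, crops included, and the job is handed in when it is done.

Besides the shell and the picture viewer there is one more tool, called after "Call:" by a JSON object that holds its "op" and its "data", one argument or row to a line. jog_arm: Moves the arm, as the interface text tells. Its arguments: {"type":"object","properties":{"deltas":{"type":"array"},"grip_force":{"type":"number"}},"required":["deltas"]}

```bash
mkdir -p pics; python3 - <<'E'
from plant import manip
import cv2,pickle
for n in("scene","top"):
    c=manip.camera(n);cv2.imwrite(f"pics/{n}0.png",c["color"][:,:,::-1]);pickle.dump(c,open(f"{n}0.pkl","wb"))
    print(n,c["fov_y"],c["cx"],c["cy"],c["R"],c["t"])
s=manip.state();print(s)
E
```

```text
scene 44.32182218004623 317.0639548689205 246.99062313757133 [[-2.43620106e-02  9.99703202e-01 -3.23309345e-05]
 [ 7.87064094e-01  1.91602162e-02 -6.16573594e-01]
 [-6.16389977e-01 -1.50464190e-02 -7.87297277e-01]] [ 0.01449009 -0.33149552  1.86510183]
top 44.439508941625505 331.19576689579236 236.57781856837457 [[-0.00987027 -0.99994606 -0.00323329]
 [-0.97852576  0.0103245  -0.20586582]
 [ 0.2058881   0.00113191 -0.97857489]] [0.004188   0.50878701 1.52925975]
{'time_s': 0.1, 'qpos': array([-1.28271878,  0.31166866,  0.01398152,  1.51291488, -0.00440034,
        1.31917603, -0.02720955]), 'joint_velocities': array([ 0.00103911, -0.00038574,  0.00051496, -0.00442567,  0.00086463,
       -0.00027161,  0.0014365 ]), 'tau': array([ 8.95923131e-04, -3.80856514e+01,  1.46869593e-01, -2.31241965e+01,
        1.24110351e-02,  8.17807799e-03, -1.49052858e-05]), 'ee_pos': array([0.17787747, 0.51975089, 0.23030971]), 'tcp_rot': array([-0.51550493, -3.09873844,  0.00332921]), 'force': array([-0.06629513, -0.09558882, -0.48173349]), 'torque': array([ 0.06521866,  0.01377657, -0.01100343]), 'grip_force': 0.0, 'width': 0.08546594940681737}
```

View pics/scene0.png

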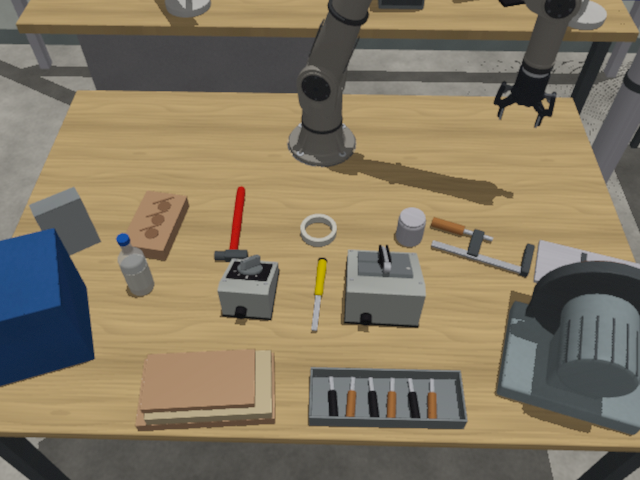

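View pics/top0.png

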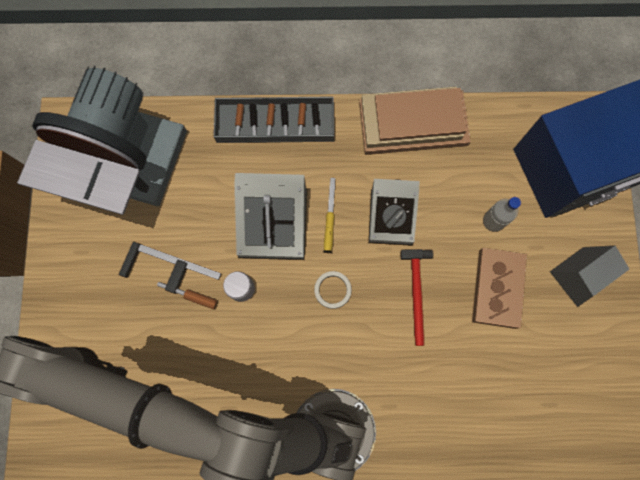

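The scene view shows the isolator box at about (384,285) and the switch box at (249,287). In the top view they are at (270,215) and (395,212), so the isolator is on the left (+y). Next I'll zoom in on both.

```bash
python3 - <<'E'
import cv2,numpy as np
a=cv2.imread("pics/top0.png")[160:270,225:435];b=cv2.imread("pics/scene0.png")[235:330,215:425]
f=lambda i,s:cv2.resize(i,None,fx=s,fy=s,interpolation=cv2.INTER_CUBIC)
A=f(a,3);B=f(b,2.8);B=cv2.copyMakeBorder(B,0,0,0,A.shape[1]-B.shape[1],cv2.BORDER_CONSTANT)
cv2.imwrite("pics/z0.png",np.vstack([A,B]))
E
```

```text
(no output)
```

View pics/z0.png

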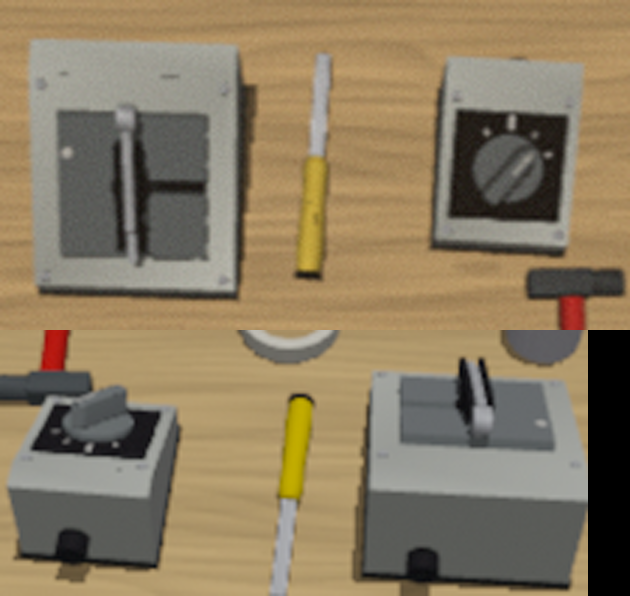

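The zoom shows the isolator handle pointing up the slope (on), its off mark on the left and the slot on the right. The knob points at about 40° clockwise, which is slow. Next I'll measure both boxes from their outlines in the two views.

```bash
cat >h.py <<'E'
import cv2,numpy as np,pickle
def load(n):return pickle.load(open(n+".pkl","rb"))
def ray(c,p):
    f=240/np.tan(np.radians(c["fov_y"]/2));d=np.array([(p[0]-c["cx"])/f,(p[1]-c["cy"])/f,1])
    R=np.array(c["R"]);return -R.T@np.array(c["t"]),R.T@d
def plane(c,p,z):
    o,d=ray(c,p);return o+d*(z-o[2])/d[2]
def tri(c1,p1,c2,p2):
    o1,d1=ray(c1,p1);o2,d2=ray(c2,p2);s=np.linalg.lstsq(np.c_[d1,-d2],o2-o1,rcond=None)[0]
    a,b=o1+d1*s[0],o2+d2*s[1];return (a+b)/2,np.linalg.norm(a-b)
def proj(c,X):
    f=240/np.tan(np.radians(c["fov_y"]/2));q=np.array(c["R"])@X+c["t"];return np.array([c["cx"]+f*q[0]/q[2],c["cy"]+f*q[1]/q[2]])
E
python3 - <<'E'
from h import *
np.set_printoptions(precision=4,suppress=True)
c=load("top0");s=load("scene0")
def quad(c,roi,thr):
    x0,x1,y0,y1=roi;im=c["color"][y0:y1,x0:x1];hsv=cv2.cvtColor(im,cv2.COLOR_RGB2HSV)
    m=((hsv[...,1]<50)&(hsv[...,2]>thr)).astype(np.uint8)
    m=cv2.morphologyEx(m,cv2.MORPH_OPEN,np.ones((3,3)))
    k=max(cv2.findContours(m,0,2)[0],key=cv2.contourArea);k=cv2.convexHull(k)
    for e in np.arange(1,10,.5):
        a=cv2.approxPolyDP(k,e,True)
        if len(a)<=4:break
    return a[:,0]+[x0,y0],cv2.contourArea(k)
for n,roi,H in(("iso",(225,318,165,268),(.138,.04)),("sw",(360,428,172,250),(.112,.04))):
    q,A=quad(c,roi,125);print(n,q.tolist(),A)
    for p in q:
        print(p,"back",plane(c,p,H[0]),"front",plane(c,p,H[1]))
for n,roi in(("iso",(335,435,235,335)),("sw",(212,285,250,325))):
    print(n,quad(s,roi,140)[0].tolist())
E
```

```text
iso [[236, 173], [303, 175], [302, 256], [237, 252]] 5472.0
[236 173] back [0.6628 0.2453 0.138 ] front [0.6949 0.2619 0.04  ]
[303 175] back [0.6555 0.0707 0.138 ] front [0.6871 0.0756 0.04  ]
[302 256] back [0.4415 0.0732 0.138 ] front [0.4588 0.0783 0.04  ]
[237 252] back [0.4535 0.2378 0.138 ] front [0.4716 0.2539 0.04  ]
sw [[374, 179], [418, 181], [413, 241], [371, 239]] 2677.5
[374 179] back [ 0.6508 -0.1158  0.112 ] front [ 0.6734 -0.1212  0.04  ]
[418 181] back [ 0.644  -0.2318  0.112 ] front [ 0.6663 -0.2429  0.04  ]
[413 241] back [ 0.4825 -0.2124  0.112 ] front [ 0.4969 -0.2225  0.04  ]
[371 239] back [ 0.4889 -0.104   0.112 ] front [ 0.5037 -0.1089  0.04  ]
iso [[348, 250], [415, 253], [425, 295], [348, 291]]
sw [[276, 262], [266, 294], [218, 290], [222, 277]]
```

```bash
cat >>h.py <<'E'
from scipy.spatial.transform import Rotation as Ro
def face(cx,cy,yaw,fx,fz):
    Rb=Ro.from_euler("z",yaw).as_matrix();Rf=Rb@Ro.from_euler("y",-np.pi/6).as_matrix()
    return np.array([cx,cy,0])+Rb@[fx,0,fz],Rf   # x up slope,y left,z out
ISO=face(.561,.162,np.radians(-2.4),-.015,.089);SW=face(.574,-.170,np.radians(-3.2),-.0125,.076)
E
python3 - <<'E'
from h import *
np.set_printoptions(precision=4,suppress=True)
c=load("top0");s=load("scene0")
T=lambda x,y:(x/3+225-.33,y/3+160-.33)
S=lambda x,y:(x/2.8+215-.33,(y-330)/2.8+235-.33)
for n,F,t,sc in(("pull top end",ISO,(125,112),(481,412)),("offmark",ISO,(67,153),(541,423)),
  ("plate FR",ISO,(208,258),(401,382)),("plate BL",ISO,(58,112),(553,445)),("plate BR",ISO,(208,116),(400,443)),("plate FL",ISO,(60,256),(545,383)),
  ("longmark",SW,(511,122),(89,447)),("auto",SW,(487,132),(115,438)),("fast",SW,(548,155),(57,433)),
  ("dialBL",SW,(458,111),(150,458)),("dialBR",SW,(567,116),(33,452)),("dialFR",SW,(559,220),(53,405)),("dialFL",SW,(450,217),(158,412))):
    p,e=tri(c,T(*t),s,S(*sc));print(n,p,"gap",round(e,4),"face frame mm",(F[1].T@(p-F[0]))*1e3)
E
```

```text
pull top end [0.5914 0.1624 0.1582] gap 0.0013 face frame mm [73.8503  1.6565 37.2625]
offmark [0.5679 0.2186 0.1122] gap 0.0004 face frame mm [28.5228 56.8554 10.3435]
plate FR [0.4841 0.1007 0.0572] gap 0.0038 face frame mm [-67.2007 -64.4412   2.1286]
plate BL [0.601  0.2249 0.1264] gap 0.0 face frame mm [64.0456 64.4728  6.2304]
plate BR [0.5978 0.0957 0.1203] gap 0.0012 face frame mm [ 62.8313 -64.7348  -0.1642]
plate FL [0.4863 0.2322 0.0627] gap 0.004 face frame mm [-67.3236  66.9991   8.4907]
longmark [ 0.5948 -0.1705  0.101 ] gap 0.0003 face frame mm [41.3136  0.6442  5.0289]
auto [ 0.5856 -0.1489  0.1022] gap 0.0005 face frame mm [32.9017 21.7175 11.2542]
fast [ 0.5686 -0.2036  0.0843] gap 0.0016 face frame mm [ 11.9498 -33.7988   2.6427]
dialBL [ 0.605  -0.1206  0.1012] gap 0.0072 face frame mm [47.8812 51.0649  1.4599]
dialBR [ 0.6    -0.2194  0.0995] gap 0.002 face frame mm [ 47.4602 -47.8253  -0.3218]
dialFR [ 0.516  -0.2157  0.0544] gap 0.0005 face frame mm [-47.8778 -48.9122   2.6976]
dialFL [ 0.5203 -0.1188  0.0525] gap 0.0008 face frame mm [-49.8284  48.107    1.6657]
```

```bash
cat >>h.py <<'E'
np.set_printoptions(precision=2,suppress=True)
def tool(F,az):  # tool z into face; az=0: tool y up the slope; az>0 clockwise seen from robot
    R0=F[1]@np.array([[0,1,0],[1,0,0],[0,0,-1.]])
    return R0@Ro.from_euler("z",az,degrees=True).as_matrix()
def delta(F,p,az):  # p in face frame mm
    from plant import manip
    s=manip.state();R=Ro.from_rotvec(s["tcp_rot"]).as_matrix();T=tool(F,az)
    P=F[0]+F[1]@(np.array(p)/1e3);d=P-s["ee_pos"]
    print("t",s["time_s"],"tool shift now",R.T@d*1e3,"rotvec deg",np.degrees(Ro.from_matrix(R.T@T).as_rotvec()),"shift after turn",T.T@d*1e3)
    print(" TCP in face mm",F[1].T@(s["ee_pos"]-F[0])*1e3,"w",s["width"]*1e3,"force face",F[1].T@s["force"],"q",s["qpos"])
E
python3 - <<'E'
from h import *
delta(SW,(0,0,160),-90+34.4)
E
```

```text
t 0.1 tool shift now [-509.05 -549.33   16.96] rotvec deg [-12.87 -27.27  18.31] shift after turn [-614.12 -387.35  184.39]
 TCP in face mm [-287.88  666.56  344.39] w 85.46594940681737 force face [-0.29 -0.1  -0.39] q [-1.28  0.31  0.01  1.51 -0.    1.32 -0.03]
```

Call:
{"op": "jog_arm", "data": {
  "deltas": [
    {"tx": -10,"ty": -11,"tz": -5},
    {"tx": -22,"ty": -23,"tz": -10},
    {"tx": -32,"ty": -34,"tz": -10},
    {"tx": -32,"ty": -34,"tz": 0},
    {"tx": -32,"ty": -34,"tz": 0},
    {"tx": -32,"ty": -34,"tz": 0},
    {"tx": -32,"ty": -34,"tz": 0},
    {"tx": -32,"ty": -34},
    {"tx": -32,"ty": -34},
    {"tx": -32,"ty": -34},
    {"tx": -32,"ty": -34},
    {"tx": -32,"ty": -34},
    {"tx": -32,"ty": -34},
    {"tx": -32,"ty": -34},
    {"tx": -32,"ty": -34},
    {"tx": -32,"ty": -34},
    {"tx": -32,"ty": -34},
    {"tx": -20,"ty": -24,"tz": 5},
    {"tx": -9,"ty": -15,"tz": 10},
    {"hand": 60}
  ]
}}

```text
invalid input at $.deltas[0]: expected keys tx, ty, tz, ax, ay, az, hand
```

```bash
python3 - <<'E'
from h import *
delta(SW,(0,0,160),-90+34.4)
E
```

```text
t 0.1 tool shift now [-509.05 -549.33   16.96] rotvec deg [-12.87 -27.27  18.31] shift after turn [-614.12 -387.35  184.39]
 TCP in face mm [-287.88  666.56  344.39] w 85.46594940681737 force face [-0.29 -0.1  -0.39] q [-1.28  0.31  0.01  1.51 -0.    1.32 -0.03]
```

Call:
{"op": "jog_arm", "data": {
  "deltas": [
    {"tx": -16,"ty": -17,"tz": -10,"ax": 0,"ay": 0,"az": 0,"hand": 60},
    {"tx": -34,"ty": -36,"tz": -10,"ax": 0,"ay": 0,"az": 0,"hand": 60},
    {"tx": -38,"ty": -41,"tz": 0,"ax": 0,"ay": 0,"az": 0,"hand": 60},
    {"tx": -38,"ty": -41,"tz": 0,"ax": 0,"ay": 0,"az": 0,"hand": 60},
    {"tx": -38,"ty": -41,"tz": 0,"ax": 0,"ay": 0,"az": 0,"hand": 60},
    {"tx": -38,"ty": -41,"tz": 0,"ax": 0,"ay": 0,"az": 0,"hand": 60},
    {"tx": -38,"ty": -41,"tz": 0,"ax": 0,"ay": 0,"az": 0,"hand": 60},
    {"tx": -38,"ty": -41,"tz": 0,"ax": 0,"ay": 0,"az": 0,"hand": 60},
    {"tx": -38,"ty": -41,"tz": 0,"ax": 0,"ay": 0,"az": 0,"hand": 60},
    {"tx": -38,"ty": -41,"tz": 0,"ax": 0,"ay": 0,"az": 0,"hand": 60},
    {"tx": -38,"ty": -41,"tz": 0,"ax": 0,"ay": 0,"az": 0,"hand": 60},
    {"tx": -38,"ty": -41,"tz": 0,"ax": 0,"ay": 0,"az": 0,"hand": 60},
    {"tx": -38,"ty": -41,"tz": 0,"ax": 0,"ay": 0,"az": 0,"hand": 60},
    {"tx": -27,"ty": -30,"tz": 10,"ax": 0,"ay": 0,"az": 0,"hand": 60},
    {"tx": -14,"ty": -15,"tz": 10,"ax": 0,"ay": 0,"az": 0,"hand": 60},
    {"tx": 0,"ty": 0,"tz": 0,"ax": 0,"ay": 0,"az": 0,"hand": 60}
  ]
}}

```text
time_s: 2.1
ee_pos: [0.4809, -0.1653, 0.2301]
tcp_rot: [-0.521, -3.095, 0.002]
force: [-0.3, 0.4, -0.1]
width: 0.0596
grip_force: 0.0
```

```bash
python3 - <<'E'
from h import *
delta(SW,(0,0,160),-90+34.4)
E
```

```text
t 2.1 tool shift now [-0.57  0.72 15.52] rotvec deg [-12.93 -27.41  18.08] shift after turn [ 6.2  -3.61 13.79]
 TCP in face mm [  7.16  -0.52 173.79] w 59.63016812065628 force face [-0.32  0.41  0.11] q [-0.34  0.28  0.8   1.64 -0.2   1.31  1.73]
```

Call:
{"op": "jog_arm", "data": {
  "deltas": [
    {"tx": 0,"ty": 0,"tz": 0,"ax": -3.2,"ay": -6.8,"az": 4.5,"hand": 60},
    {"tx": 0,"ty": 0,"tz": 0,"ax": -3.2,"ay": -6.9,"az": 4.5,"hand": 60},
    {"tx": 0,"ty": 0,"tz": 0,"ax": -3.3,"ay": -6.9,"az": 4.5,"hand": 60},
    {"tx": 0,"ty": 0,"tz": 0,"ax": -3.2,"ay": -6.8,"az": 4.6,"hand": 60},
    {"tx": 6,"ty": -3.6,"tz": 25,"ax": 0,"ay": 0,"az": 0,"hand": 60},
    {"tx": 0,"ty": 0,"tz": 0,"ax": 0,"ay": 0,"az": 0,"hand": 60}
  ]
}}

```text
time_s: 2.85
ee_pos: [0.4868, -0.1614, 0.2047]
tcp_rot: [0.842, 2.494, 0.196]
force: [-1.1, -0.8, -0.7]
width: 0.0601
grip_force: 0.0
```

```bash
python3 - <<'E'
from h import *
delta(SW,(0,0,17),-90+34.4)
from plant import manip
c=manip.camera("top");s=manip.camera("scene")
A=c["color"][150:270,350:450,::-1];B=s["color"][190:310,200:300,::-1]
cv2.imwrite("pics/k1.png",cv2.resize(np.hstack([A,B]),None,fx=4,fy=4,interpolation=2))
E
```

```text
t 2.85 tool shift now [ -3.17  -3.39 131.92] rotvec deg [ 0.28 -0.23  0.18] shift after turn [ -2.66  -2.74 131.95]
 TCP in face mm [ -0.64   3.76 148.95] w 60.10497434007299 force face [-1.29 -0.88 -0.12] q [-0.47 -0.12  0.84  2.15 -0.14  0.58  1.4 ]
```

View pics/k1.png

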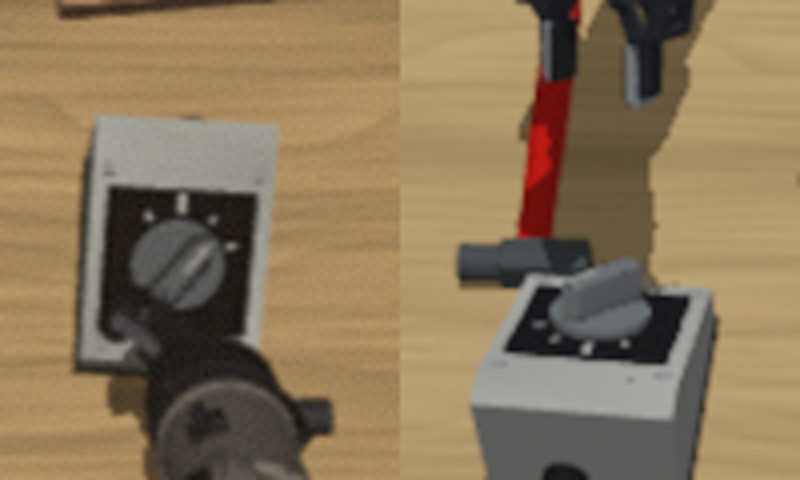

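The knob is at slow and the gripper is lined up above it.

Call:
{"op": "jog_arm", "data": {
  "deltas": [
    {"tx": -2.7,"ty": -2.8,"tz": 20,"ax": 0.2,"ay": -0.2,"az": 0.2,"hand": 60},
    {"tx": 0,"ty": 0,"tz": 30,"ax": 0,"ay": 0,"az": 0,"hand": 50},
    {"tx": 0,"ty": 0,"tz": 30,"ax": 0,"ay": 0,"az": 0,"hand": 50},
    {"tx": 0,"ty": 0,"tz": 20,"ax": 0,"ay": 0,"az": 0,"hand": 50},
    {"tx": 0,"ty": 0,"tz": 15,"ax": 0,"ay": 0,"az": 0,"hand": 50},
    {"tx": 0,"ty": 0,"tz": 10,"ax": 0,"ay": 0,"az": 0,"hand": 50},
    {"tx": 0,"ty": 0,"tz": 5,"ax": 0,"ay": 0,"az": 0,"hand": 50},
    {"tx": 0,"ty": 0,"tz": 0,"ax": 0,"ay": 0,"az": 0,"hand": 50}
  ]
}}

```text
time_s: 3.95
ee_pos: [0.5548, -0.1713, 0.0945]
tcp_rot: [0.847, 2.486, 0.188]
force: [0.7, 0.9, 0.4]
width: 0.0498
grip_force: 0.0
```

```bash
python3 - <<'E'
from h import *
delta(SW,(0,0,17),-90+34.4)
E
```

```text
t 3.95 tool shift now [ 4.26 -0.07  2.24] rotvec deg [ 0.04  0.26 -0.01] shift after turn [ 4.25 -0.07  2.26]
 TCP in face mm [ 3.55 -2.34 19.26] w 49.820889714665846 force face [0.81 0.89 0.02] q [-0.31  0.3   0.79  2.15 -1.02  0.46  2.19]
```

Call:
{"op": "jog_arm", "data": {
  "deltas": [
    {"tx": 4,"ty": 0,"tz": 2,"ax": 0,"ay": 0.2,"az": 0,"hand": 50},
    {"tx": 0,"ty": 0,"tz": 0,"ax": 0,"ay": 0,"az": 0,"hand": 10},
    {"tx": 0,"ty": 0,"tz": 0,"ax": 0,"ay": 0,"az": 0,"hand": 10},
    {"tx": 0,"ty": 0,"tz": 0,"ax": 0,"ay": 0,"az": 0,"hand": 10},
    {"tx": 0,"ty": 0,"tz": 0,"ax": 0,"ay": 0,"az": 0,"hand": 10},
    {"tx": 0,"ty": 0,"tz": 0,"ax": 0,"ay": 0,"az": 0,"hand": 10}
  ],
  "grip_force": 40
}}

```text
time_s: 4.7
ee_pos: [0.5529, -0.1674, 0.0915]
tcp_rot: [0.847, 2.489, 0.194]
force: [-2.5, 3.7, 5.7]
width: 0.0154
grip_force: 41.0
```

```bash
python3 - <<'E'
from h import *
delta(SW,(0,0,17),-90)
E
```

```text
t 4.7 tool shift now [-0.6  -1.3   0.77] rotvec deg [  0.21   0.05 -34.42] shift after turn [ 0.24 -1.41  0.78]
 TCP in face mm [ 0.24  1.41 17.78] w 15.394514631773516 force face [0.46 3.59 6.29] q [-0.31  0.3   0.79  2.16 -1.03  0.45  2.2 ]
```

Call:
{"op": "jog_arm", "data": {
  "deltas": [
    {"tx": 0,"ty": 0,"tz": 0,"ax": 0,"ay": 0,"az": -5,"hand": 10},
    {"tx": 0,"ty": 0,"tz": 0,"ax": 0,"ay": 0,"az": -7,"hand": 10},
    {"tx": 0,"ty": 0,"tz": 0,"ax": 0,"ay": 0,"az": -7,"hand": 10},
    {"tx": 0,"ty": 0,"tz": 0,"ax": 0,"ay": 0,"az": -7,"hand": 10},
    {"tx": 0,"ty": 0,"tz": 0,"ax": 0,"ay": 0,"az": -6,"hand": 10},
    {"tx": 0,"ty": 0,"tz": 0,"ax": 0,"ay": 0,"az": -2.4,"hand": 10},
    {"tx": 0,"ty": 0,"tz": 0,"ax": 0,"ay": 0,"az": 0,"hand": 10},
    {"tx": 0,"ty": 0,"tz": 0,"ax": 0,"ay": 0,"az": 0,"hand": 10},
    {"tx": 0,"ty": 0,"tz": 0,"ax": 0,"ay": 0,"az": 0,"hand": 10}
  ]
}}

```text
time_s: 5.82
ee_pos: [0.5531, -0.167, 0.0916]
tcp_rot: [0.072, 2.615, -0.015]
force: [-2.9, 3.7, 5.6]
width: 0.0152
grip_force: 41.0
```

```bash
python3 - <<'E'
from h import *
delta(SW,(0,0,17),-90)
E
```

```text
t 5.825 tool shift now [ 0.36 -1.84  0.76] rotvec deg [0.21 0.11 0.  ] shift after turn [ 0.35 -1.84  0.77]
 TCP in face mm [ 0.35  1.84 17.77] w 15.200543571642717 force face [0.13 3.52 6.34] q [-0.21  0.28  0.66  2.16 -0.96  0.42  2.74]
```

Call:
{"op": "jog_arm", "data": {
  "deltas": [
    {"tx": 0,"ty": 0,"tz": 0,"ax": 0,"ay": 0,"az": 0,"hand": 50},
    {"tx": 0,"ty": 0,"tz": 0,"ax": 0,"ay": 0,"az": 0,"hand": 50},
    {"tx": 0,"ty": 0,"tz": -5,"ax": 0,"ay": 0,"az": 0,"hand": 50},
    {"tx": 0,"ty": 0,"tz": -25,"ax": 0,"ay": 0,"az": 0,"hand": 50},
    {"tx": 0,"ty": 0,"tz": -30,"ax": 0,"ay": 0,"az": 0,"hand": 50},
    {"tx": 0,"ty": 0,"tz": -30,"ax": 0,"ay": 0,"az": 10,"hand": 50},
    {"tx": 0,"ty": 0,"tz": -30,"ax": 0,"ay": 0,"az": 10,"hand": 50},
    {"tx": 0,"ty": 0,"tz": -20,"ax": 0,"ay": 0,"az": 10,"hand": 50},
    {"tx": 0,"ty": 0,"tz": 0,"ax": 0,"ay": 0,"az": 10,"hand": 50},
    {"tx": 0,"ty": 0,"tz": 0,"ax": 0,"ay": 0,"az": 10,"hand": 50},
    {"tx": 0,"ty": 0,"tz": 0,"ax": 0,"ay": 0,"az": 10,"hand": 50},
    {"tx": 0,"ty": 0,"tz": 0,"ax": 0,"ay": 0,"az": 10,"hand": 50},
    {"tx": 0,"ty": 0,"tz": 0,"ax": 0,"ay": 0,"az": 10,"hand": 50},
    {"tx": 0,"ty": 0,"tz": 0,"ax": 0,"ay": 0,"az": 10,"hand": 50},
    {"tx": 0,"ty": 0,"tz": 0,"ax": 0,"ay": 0,"az": 10,"hand": 50},
    {"tx": 0,"ty": 0,"tz": 0,"ax": 0,"ay": 0,"az": 10,"hand": 50},
    {"tx": 0,"ty": 0,"tz": 0,"ax": 0,"ay": 0,"az": 10,"hand": 50},
    {"tx": 0,"ty": 0,"tz": 0,"ax": 0,"ay": 0,"az": 10,"hand": 50},
    {"tx": 0,"ty": 0,"tz": 0,"ax": 0,"ay": 0,"az": 10,"hand": 50},
    {"tx": 0,"ty": 0,"tz": 0,"ax": 0,"ay": 0,"az": 0,"hand": 50}
  ]
}}

```text
time_s: 8.32
ee_pos: [0.4913, -0.164, 0.1973]
tcp_rot: [2.643, 1.047, 0.694]
force: [1.2, 0.3, -0.3]
width: 0.0502
grip_force: 0.0
```

```bash
python3 - <<'E'
from h import *
delta(ISO,(0,0,130),90)
from plant import manip
c=manip.camera("top")
cv2.imwrite("pics/k2.png",cv2.resize(c["color"][150:270,340:440,::-1],None,fx=4,fy=4,interpolation=2))
E
```

```text
t 8.325 tool shift now [ 222.1  -242.78  -17.06] rotvec deg [ 0.23  0.08 45.7 ] shift after turn [ -18.62 -328.59  -15.68]
 TCP in face mm [  18.62 -328.59  114.32] w 50.22431347203417 force face [ 0.91  0.38 -0.84] q [-0.26 -0.07  0.65  2.15 -0.24  0.57 -0.24]
```

View pics/k2.png

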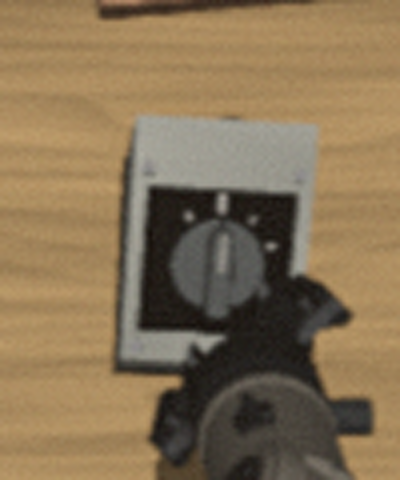

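The knob's white line now points at the long mark. Now I'll move to the isolator.

Call:
{"op": "jog_arm", "data": {
  "deltas": [
    {"tx": 0,"ty": 0,"tz": -8,"ax": 0,"ay": 0,"az": 9.2,"hand": 50},
    {"tx": 0,"ty": 0,"tz": -8,"ax": 0,"ay": 0,"az": 9.2,"hand": 50},
    {"tx": 0,"ty": 0,"tz": 0,"ax": 0,"ay": 0,"az": 9.2,"hand": 50},
    {"tx": 0,"ty": 0,"tz": 0,"ax": 0,"ay": 0,"az": 9.1,"hand": 50},
    {"tx": 0,"ty": 0,"tz": 0,"ax": 0.2,"ay": 0.1,"az": 9.0,"hand": 50},
    {"tx": -2,"ty": -24,"tz": 0,"ax": 0,"ay": 0,"az": 0,"hand": 60},
    {"tx": -2,"ty": -45,"tz": 0,"ax": 0,"ay": 0,"az": 0,"hand": 60},
    {"tx": -3,"ty": -45,"tz": 0,"ax": 0,"ay": 0,"az": 0,"hand": 60},
    {"tx": -3,"ty": -45,"tz": 0,"ax": 0,"ay": 0,"az": 0,"hand": 60},
    {"tx": -3,"ty": -45,"tz": 0,"ax": 0,"ay": 0,"az": 0,"hand": 60},
    {"tx": -2,"ty": -45,"tz": 0,"ax": 0,"ay": 0,"az": 0,"hand": 60},
    {"tx": -2,"ty": -45,"tz": 0,"ax": 0,"ay": 0,"az": 0,"hand": 60},
    {"tx": -1,"ty": -24,"tz": 0,"ax": 0,"ay": 0,"az": 0,"hand": 60},
    {"tx": -1,"ty": -11,"tz": 0,"ax": 0,"ay": 0,"az": 0,"hand": 60},
    {"tx": 0,"ty": 0,"tz": 0,"ax": 0,"ay": 0,"az": 0,"hand": 60},
    {"tx": 0,"ty": 0,"tz": 0,"ax": 0,"ay": 0,"az": 0,"hand": 60}
  ]
}}

```text
time_s: 10.38
ee_pos: [0.4813, 0.1654, 0.2016]
tcp_rot: [3.022, -0.065, 0.812]
force: [-0.2, -0.6, -0.4]
width: 0.0599
grip_force: 0.0
```

```bash
python3 - <<'E'
from h import *
delta(ISO,(0,0,18),90)
E
```

```text
t 10.375 tool shift now [ -0.4   -0.11 111.94] rotvec deg [ 0.07 -0.09 -0.06] shift after turn [ -0.23   0.02 111.94]
 TCP in face mm [  0.23   0.02 129.94] w 59.93790156367493 force face [-0.32 -0.57 -0.24] q [-0.3  -0.03 -0.27  2.12  0.47  0.67 -2.5 ]
```

Call:
{"op": "jog_arm", "data": {
  "deltas": [
    {"tx": 0,"ty": 0,"tz": 20,"ax": 0,"ay": 0,"az": 0,"hand": 60},
    {"tx": 0,"ty": 0,"tz": 30,"ax": 0,"ay": 0,"az": 0,"hand": 60},
    {"tx": 0,"ty": 0,"tz": 25,"ax": 0,"ay": 0,"az": 0,"hand": 60},
    {"tx": 0,"ty": 0,"tz": 17,"ax": 0,"ay": 0,"az": 0,"hand": 60},
    {"tx": 0,"ty": 0,"tz": 12,"ax": 0,"ay": 0,"az": 0,"hand": 60},
    {"tx": 0,"ty": 0,"tz": 7,"ax": 0,"ay": 0,"az": 0,"hand": 60},
    {"tx": 0,"ty": 0,"tz": 0,"ax": 0,"ay": 0,"az": 0,"hand": 60},
    {"tx": 0,"ty": 0,"tz": 0,"ax": 0,"ay": 0,"az": 0,"hand": 60}
  ],
  "grip_force": 80
}}

```text
time_s: 11.38
ee_pos: [0.5371, 0.1642, 0.1064]
tcp_rot: [3.023, -0.065, 0.815]
force: [0.1, -0.1, -0.8]
width: 0.06
grip_force: 0.0
```

```bash
python3 - <<'E'
from h import *
delta(ISO,(0,0,18),90)
E
```

```text
t 11.375 tool shift now [-0.94  1.25  1.54] rotvec deg [-0.02 -0.16 -0.06] shift after turn [-0.94  1.25  1.54]
 TCP in face mm [ 0.94  1.25 19.54] w 59.9673046259992 force face [-0.28 -0.13 -0.75] q [-0.31  0.21 -0.21  2.14  0.76  0.45 -2.76]
```

Call:
{"op": "jog_arm", "data": {
  "deltas": [
    {"tx": -1.9,"ty": 1.2,"tz": 1,"ax": 0,"ay": 0,"az": 0,"hand": 50},
    {"tx": 0,"ty": 0,"tz": 0,"ax": 0,"ay": 0,"az": 0,"hand": 18},
    {"tx": 0,"ty": 0,"tz": 0,"ax": 0,"ay": 0,"az": 0,"hand": 18},
    {"tx": 0,"ty": 0,"tz": 0,"ax": 0,"ay": 0,"az": 0,"hand": 18},
    {"tx": 0,"ty": 0,"tz": 0,"ax": 0,"ay": 0,"az": 0,"hand": 18},
    {"tx": 0,"ty": 0,"tz": 0,"ax": 0,"ay": 0,"az": 0,"hand": 18}
  ]
}}

```text
time_s: 12.12
ee_pos: [0.5355, 0.1648, 0.1046]
tcp_rot: [3.025, -0.062, 0.815]
force: [-5.9, 2.2, 5.6]
width: 0.0228
grip_force: 78.0
```

```bash
python3 - <<'E'
from h import *
delta(ISO,(0,0,18),0)
E
```

```text
t 12.125 tool shift now [1.43 1.7  0.79] rotvec deg [ -0.    -0.25 -89.98] shift after turn [-1.69  1.43  0.79]
 TCP in face mm [-1.43  1.69 18.79] w 22.810067900094086 force face [-2.37  1.92  7.8 ] q [-0.31  0.21 -0.21  2.14  0.77  0.44 -2.76]
```

Call:
{"op": "jog_arm", "data": {
  "deltas": [
    {"tx": 0,"ty": 0,"tz": 0,"ax": 0,"ay": 0,"az": -5,"hand": 18},
    {"tx": 0,"ty": 0,"tz": 0,"ax": 0,"ay": 0,"az": -8,"hand": 18},
    {"tx": 0,"ty": 0,"tz": 0,"ax": 0,"ay": 0,"az": -8,"hand": 18},
    {"tx": 0,"ty": 0,"tz": 0,"ax": 0,"ay": 0,"az": -8,"hand": 18},
    {"tx": 0,"ty": 0,"tz": 0,"ax": 0,"ay": 0,"az": -8,"hand": 18},
    {"tx": 0,"ty": 0,"tz": 0,"ax": 0,"ay": 0,"az": -8,"hand": 18},
    {"tx": 0,"ty": 0,"tz": 0,"ax": 0,"ay": 0,"az": -8,"hand": 18},
    {"tx": 0,"ty": 0,"tz": 0,"ax": 0,"ay": 0,"az": -8,"hand": 18},
    {"tx": 0,"ty": 0,"tz": 0,"ax": 0,"ay": 0,"az": -8,"hand": 18},
    {"tx": 0,"ty": 0,"tz": 0,"ax": 0,"ay": 0,"az": -8,"hand": 18},
    {"tx": 0,"ty": 0,"tz": 0,"ax": 0,"ay": 0,"az": -7,"hand": 18},
    {"tx": 0,"ty": 0,"tz": 0,"ax": 0,"ay": 0,"az": -4,"hand": 18},
    {"tx": 0,"ty": 0,"tz": 0,"ax": 0,"ay": 0,"az": -2,"hand": 18},
    {"tx": 0,"ty": 0,"tz": 0,"ax": 0,"ay": 0,"az": 0,"hand": 18},
    {"tx": 0,"ty": 0,"tz": 0,"ax": 0,"ay": 0,"az": 0,"hand": 18}
  ]
}}

```text
time_s: 14.0
ee_pos: [0.5364, 0.1635, 0.1051]
tcp_rot: [1.965, 1.877, 0.51]
force: [-4.5, 0.8, 6.4]
width: 0.0224
grip_force: 79.1
```

```bash
python3 - <<'E'
from h import *
delta(ISO,(0,0,18),0)
from plant import manip
print(ISO[1].T@manip.state()["torque"])
E
```

```text
t 14.0 tool shift now [-0.48  0.24  0.78] rotvec deg [ 0.21 -0.07 -0.26] shift after turn [-0.48  0.24  0.78]
 TCP in face mm [-0.24  0.48 18.78] w 22.433542767909724 force face [-0.69  0.56  7.76] q [-0.09  0.23 -0.45  2.14  0.87  0.49 -1.28]
[ 0.22  0.8  -0.6 ]
```

Call:
{"op": "jog_arm", "data": {
  "deltas": [
    {"tx": 0,"ty": 0,"tz": 0,"ax": 0,"ay": 0,"az": -3,"hand": 18},
    {"tx": 0,"ty": 0,"tz": 0,"ax": 0,"ay": 0,"az": 0,"hand": 18},
    {"tx": 0,"ty": 0,"tz": 0,"ax": 0,"ay": 0,"az": 0,"hand": 18}
  ]
}}

```text
time_s: 14.38
ee_pos: [0.5364, 0.163, 0.1051]
tcp_rot: [1.918, 1.917, 0.495]
force: [-4.4, 0.7, 6.8]
width: 0.0221
grip_force: 81.8
```

```bash
python3 - <<'E'
from h import *
delta(ISO,(0,0,18),0)
from plant import manip
print(ISO[1].T@manip.state()["torque"])
E
```

```text
t 14.375 tool shift now [0.03 0.22 0.77] rotvec deg [ 0.16 -0.03  2.38] shift after turn [0.04 0.22 0.77]
 TCP in face mm [-0.22 -0.04 18.77] w 22.101485915660234 force face [-0.45  0.5   8.12] q [-0.08  0.23 -0.46  2.13  0.87  0.49 -1.23]
[ 0.11  0.67 -1.62]
```

Call:
{"op": "jog_arm", "data": {
  "deltas": [
    {"tx": 0,"ty": 0,"tz": 0,"ax": 0,"ay": 0,"az": 1.5,"hand": 18},
    {"tx": 0,"ty": 0,"tz": 0,"ax": 0,"ay": 0,"az": 0.5,"hand": 55},
    {"tx": 0,"ty": 0,"tz": 0,"ax": 0,"ay": 0,"az": 0,"hand": 55},
    {"tx": 0,"ty": 0,"tz": 0,"ax": 0,"ay": 0,"az": 0,"hand": 55},
    {"tx": 0,"ty": 0,"tz": -10,"ax": 0,"ay": 0,"az": 0,"hand": 55},
    {"tx": 0,"ty": 0,"tz": -25,"ax": 0,"ay": 0,"az": 0,"hand": 55},
    {"tx": 0,"ty": 0,"tz": -30,"ax": 0,"ay": 0,"az": 0,"hand": 55},
    {"tx": 0,"ty": 0,"tz": -25,"ax": 0,"ay": 0,"az": 0,"hand": 55},
    {"tx": 20,"ty": 0,"tz": -10,"ax": 0,"ay": 0,"az": 0.5,"hand": 55},
    {"tx": 30,"ty": 0,"tz": 0,"ax": 0,"ay": 0,"az": 0,"hand": 55},
    {"tx": 16,"ty": 0,"tz": 0,"ax": 0,"ay": 0,"az": 0,"hand": 55},
    {"tx": 0,"ty": 0,"tz": 0,"ax": 0,"ay": 0,"az": 0,"hand": 55},
    {"tx": 0,"ty": 0,"tz": 0,"ax": 0,"ay": 0,"az": 0,"hand": 55}
  ]
}}

```text
time_s: 16.0
ee_pos: [0.4877, 0.2296, 0.1896]
tcp_rot: [1.954, 1.887, 0.501]
force: [-1.2, -0.1, -0.8]
width: 0.0553
grip_force: 0.0
```

```bash
python3 - <<'E'
from h import *
delta(ISO,(0,66.5,15),0)
from plant import manip
c=manip.camera("top");s=manip.camera("scene")
A=c["color"][160:270,220:320,::-1];B=s["color"][210:320,335:435,::-1]
cv2.imwrite("pics/i1.png",cv2.resize(np.hstack([A,B]),None,fx=4,fy=4,interpolation=2))
E
```

```text
t 16.0 tool shift now [  2.17   2.56 102.65] rotvec deg [0.05 0.11 0.42] shift after turn [  1.99   2.64 102.65]
 TCP in face mm [ -2.64  64.51 117.65] w 55.32122921775089 force face [-1.42 -0.15 -0.11] q [-0.11  0.1  -0.63  2.04  0.64  0.74 -1.18]
```

View pics/i1.png

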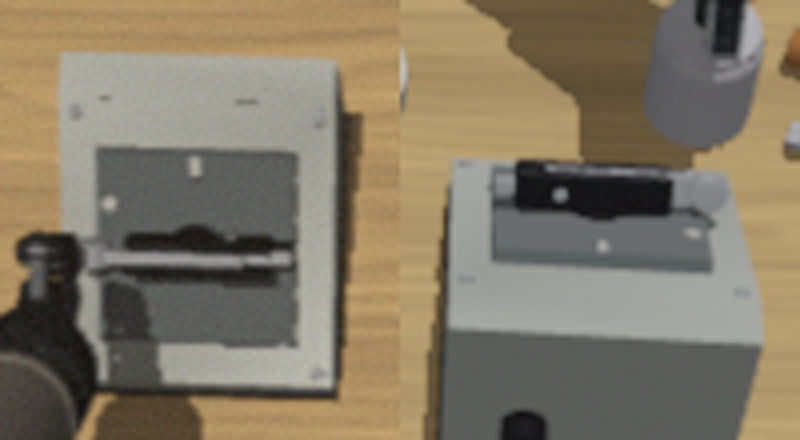

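The handle lies across the face pointing left, on off. The pull is near (243,224) in the top view and (412.5,257.5) in the scene view. I'll check that against the prediction.

```bash
python3 - <<'E'
from h import *
c=load("top0");s=load("scene0");X=ISO[0]+ISO[1]@np.array([-.5,66.7,26])/1e3
print(proj(c,X),proj(s,X))
p,e=tri(c,(243,224),s,(412.5,257.5));print(ISO[1].T@(p-ISO[0])*1e3,e)
delta(ISO,(-.5,66.7,15),0)
E
```

```text
[242.44 222.9 ] [411.41 257.47]
[-3.88 67.69 24.43] 0.004227822123844669
t 16.1 tool shift now [  2.63   1.76 102.7 ] rotvec deg [0.08 0.12 0.37] shift after turn [  2.43   1.88 102.7 ]
 TCP in face mm [ -2.38  64.27 117.7 ] w 54.81988729410361 force face [-0.94 -0.44  0.38] q [-0.11  0.1  -0.63  2.04  0.64  0.74 -1.18]
```

Call:
{"op": "jog_arm", "data": {
  "deltas": [
    {"tx": 3.5,"ty": 1,"tz": 15,"ax": 0,"ay": 0,"az": 0,"hand": 50},
    {"tx": 0,"ty": 0,"tz": 25,"ax": 0,"ay": 0,"az": 0,"hand": 50},
    {"tx": 0,"ty": 0,"tz": 25,"ax": 0,"ay": 0,"az": 0,"hand": 50},
    {"tx": 0,"ty": 0,"tz": 17,"ax": 0,"ay": 0,"az": 0,"hand": 50},
    {"tx": 0,"ty": 0,"tz": 12,"ax": 0,"ay": 0,"az": 0,"hand": 50},
    {"tx": 0,"ty": 0,"tz": 6,"ax": 0,"ay": 0,"az": 0,"hand": 50},
    {"tx": 0,"ty": 0,"tz": 0,"ax": 0,"ay": 0,"az": 0,"hand": 50},
    {"tx": 0,"ty": 0,"tz": 0,"ax": 0,"ay": 0,"az": 0,"hand": 50}
  ],
  "grip_force": 40
}}

```text
time_s: 17.1
ee_pos: [0.539, 0.2326, 0.1047]
tcp_rot: [1.953, 1.888, 0.505]
force: [-0.0, -0.0, 0.5]
width: 0.0501
grip_force: 0.0
```

```bash
python3 - <<'E'
from h import *
delta(ISO,(-.5,67.5,15.5),0)
E
```

```text
t 17.1 tool shift now [-2.12  0.21  3.08] rotvec deg [ 0.16 -0.03  0.44] shift after turn [-2.12  0.24  3.08]
 TCP in face mm [-0.74 69.62 18.58] w 50.08852614946407 force face [ 0.23 -0.02  0.42] q [-0.18  0.31 -0.53  2.04  0.95  0.61 -1.43]
```

Call:
{"op": "jog_arm", "data": {
  "deltas": [
    {"tx": -2,"ty": 0.2,"tz": 3,"ax": 0,"ay": 0,"az": 0.4,"hand": 45},
    {"tx": 0,"ty": 0,"tz": 0,"ax": 0,"ay": 0,"az": 0,"hand": 8},
    {"tx": 0,"ty": 0,"tz": 0,"ax": 0,"ay": 0,"az": 0,"hand": 8},
    {"tx": 0,"ty": 0,"tz": 0,"ax": 0,"ay": 0,"az": 0,"hand": 8},
    {"tx": 0,"ty": 0,"tz": 0,"ax": 0,"ay": 0,"az": 0,"hand": 8},
    {"tx": 0,"ty": 0,"tz": 0,"ax": 0,"ay": 0,"az": 0,"hand": 8}
  ]
}}

```text
time_s: 17.85
ee_pos: [0.5409, 0.2301, 0.1019]
tcp_rot: [1.961, 1.881, 0.506]
force: [-0.0, 0.0, 2.9]
width: 0.015
grip_force: 44.2
```

```bash
python3 - <<'E'
from h import *
delta(ISO,(-.5,67.5,15.5),0)
t=np.radians(np.r_[0:100:8,96])+.022
y=-24+90*np.cos(t);z=24+90*np.sin(t);print(np.c_[np.diff(y),-np.diff(z)])
E
```

```text
t 17.85 tool shift now [ 0.35 -0.06 -0.32] rotvec deg [0.14 0.02 0.03] shift after turn [ 0.35 -0.06 -0.32]
 TCP in face mm [-0.44 67.15 15.18] w 14.954412384448897 force face [1.42 0.04 2.51] q [-0.18  0.32 -0.53  2.05  0.95  0.61 -1.44]
[[ -1.15 -12.5 ]
 [ -2.88 -12.22]
 [ -4.55 -11.7 ]
 [ -6.14 -10.95]
 [ -7.6   -9.99]
 [ -8.92  -8.84]
 [-10.06  -7.51]
 [-11.01  -6.04]
 [-11.74  -4.45]
 [-12.25  -2.77]
 [-12.51  -1.04]
 [-12.54   0.71]
 [  0.    -0.  ]]
```

Call:
{"op": "jog_arm", "data": {
  "deltas": [
    {"tx": -1.2,"ty": 0,"tz": -12.5,"ax": 0,"ay": 0,"az": 0,"hand": 8},
    {"tx": -2.9,"ty": 0,"tz": -12.2,"ax": 0,"ay": 0,"az": 0,"hand": 8},
    {"tx": -4.6,"ty": 0,"tz": -11.7,"ax": 0,"ay": 0,"az": 0,"hand": 8},
    {"tx": -6.1,"ty": 0,"tz": -11,"ax": 0,"ay": 0,"az": 0,"hand": 8},
    {"tx": -7.6,"ty": 0,"tz": -10,"ax": 0,"ay": 0,"az": 0,"hand": 8},
    {"tx": -8.9,"ty": 0,"tz": -8.8,"ax": 0,"ay": 0,"az": 0,"hand": 8},
    {"tx": 0,"ty": 0,"tz": 0,"ax": 0,"ay": 0,"az": 0,"hand": 8},
    {"tx": 0,"ty": 0,"tz": 0,"ax": 0,"ay": 0,"az": 0,"hand": 8}
  ]
}}

```text
time_s: 18.85
ee_pos: [0.5066, 0.198, 0.1584]
tcp_rot: [1.962, 1.878, 0.502]
force: [4.6, -3.4, -2.8]
width: 0.0151
grip_force: 39.9
```

```bash
python3 - <<'E'
from h import *
delta(ISO,(-.5,67.2-31.3,15.2+66.2),0)
E
```

```text
t 18.85 tool shift now [ 2.23  0.14 -0.87] rotvec deg [ 0.09  0.19 -0.06] shift after turn [ 2.24  0.14 -0.86]
 TCP in face mm [-0.64 33.66 80.54] w 15.1144937061089 force face [ 2.67 -3.2  -4.78] q [-0.05  0.14 -0.6   2.09  0.71  0.64 -1.19]
```

Call:
{"op": "jog_arm", "data": {
  "deltas": [
    {"tx": -10.1,"ty": 0,"tz": -7.5,"ax": 0,"ay": 0,"az": 0,"hand": 8},
    {"tx": -11,"ty": 0,"tz": -6,"ax": 0,"ay": 0,"az": 0,"hand": 8},
    {"tx": -11.7,"ty": 0,"tz": -4.5,"ax": 0,"ay": 0,"az": 0,"hand": 8},
    {"tx": -12.2,"ty": 0,"tz": -2.8,"ax": 0,"ay": 0,"az": 0,"hand": 8},
    {"tx": -12.5,"ty": 0,"tz": -1,"ax": 0,"ay": 0,"az": 0,"hand": 8},
    {"tx": -11,"ty": 0,"tz": 0.5,"ax": 0,"ay": 0,"az": 0,"hand": 8},
    {"tx": 0,"ty": 0,"tz": 0,"ax": 0,"ay": 0,"az": 0,"hand": 8},
    {"tx": 0,"ty": 0,"tz": 0,"ax": 0,"ay": 0,"az": 0,"hand": 8},
    {"tx": 0,"ty": 0,"tz": 0,"ax": 0,"ay": 0,"az": 0,"hand": 8}
  ]
}}

```text
time_s: 19.98
ee_pos: [0.493, 0.134, 0.1781]
tcp_rot: [1.959, 1.883, 0.509]
force: [-1.5, 4.0, 5.0]
width: 0.0148
grip_force: 39.2
```

```bash
python3 - <<'E'
from h import *
delta(ISO,(-.5,67.2-100,15.2+87.5),0)
E
```

```text
t 19.975 tool shift now [-2.01 -0.19  0.36] rotvec deg [ 0.2  -0.13  0.1 ] shift after turn [-2.01 -0.18  0.37]
 TCP in face mm [ -0.32 -30.79 103.07] w 14.822405728281923 force face [1.11 3.89 5.16] q [ 0.09 -0.   -0.56  2.16  0.47  0.57 -0.85]
```

Call:
{"op": "jog_arm", "data": {
  "deltas": [
    {"tx": 0,"ty": 0,"tz": 0,"ax": 0,"ay": 0,"az": 0,"hand": 60},
    {"tx": 0,"ty": 0,"tz": 0,"ax": 0,"ay": 0,"az": 0,"hand": 60},
    {"tx": 0,"ty": 0,"tz": 0,"ax": 0,"ay": 0,"az": 0,"hand": 60},
    {"tx": 0,"ty": 0,"tz": -15,"ax": 0,"ay": 0,"az": 0,"hand": 60},
    {"tx": 0,"ty": 0,"tz": -30,"ax": 0,"ay": 0,"az": 0,"hand": 60},
    {"tx": 0,"ty": 0,"tz": -30,"ax": 0,"ay": 0,"az": 0,"hand": 60},
    {"tx": 0,"ty": 0,"tz": -20,"ax": 0,"ay": 0,"az": 0,"hand": 60},
    {"tx": 0,"ty": 0,"tz": 0,"ax": 0,"ay": 0,"az": 0,"hand": 60},
    {"tx": 0,"ty": 0,"tz": 0,"ax": 0,"ay": 0,"az": 0,"hand": 60}
  ]
}}

```text
time_s: 21.1
ee_pos: [0.4446, 0.1337, 0.2584]
tcp_rot: [1.962, 1.882, 0.503]
force: [0.6, -0.2, 0.1]
width: 0.0598
grip_force: 0.0
```

```bash
python3 - <<'E'
from h import *
from plant import manip
c=manip.camera("top");s=manip.camera("scene")
A=c["color"][150:270,225:435,::-1];B=s["color"][210:330,215:425,::-1]
cv2.imwrite("pics/f1.png",cv2.resize(np.vstack([A,B]),None,fx=2.5,fy=2.5,interpolation=2))
X=ISO[0]+ISO[1]@np.array([-.5,-32,114])/1e3;print(proj(s,X)-[215,210],manip.state()["force"])
E
```

```text
[158.54  11.59] [-0.12  0.81  0.88]
```

View pics/f1.png

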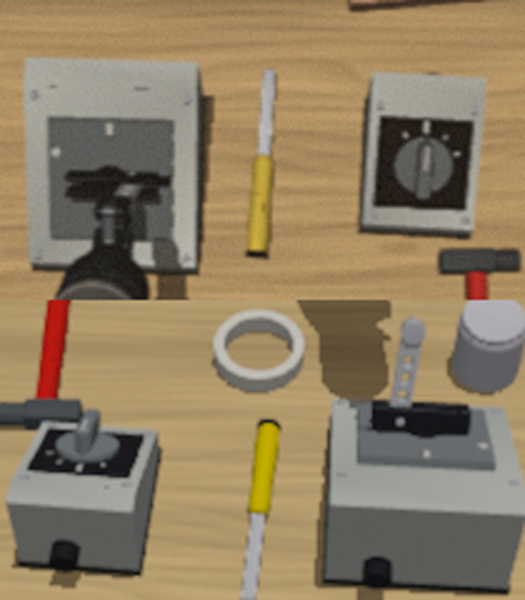

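The knob is on the long mark, the handle on off and the hasp is up. But the pull at zoomed (412,329) is a few pixels to the left side of where I expected full swing, so I'll measure the angle.

```bash
python3 - <<'E'
from h import *
from plant import manip
s=manip.camera("scene");
def onface(p):
    o,d=ray(s,p);n=ISO[1][:,0];return ISO[1].T@(o+d*((n@(ISO[0]-o)-.0005)/(n@d))-ISO[0])*1e3
im=s["color"][208:260,360:396];hsv=cv2.cvtColor(im,cv2.COLOR_RGB2HSV)
m=((hsv[...,1]<50)&(hsv[...,2]>120)).astype(np.uint8)
m[40:]=0
k=max(cv2.findContours(m,0,2)[0],key=cv2.contourArea);print(cv2.boundingRect(k))
print(["".join(".#"[v] for v in r) for r in m[:44]][::2])
for y in range(0,40,4):
    xs=np.flatnonzero(m[y]);
    if len(xs):q=onface((360+xs.mean(),208+y));print(y,q,"angle",np.arctan2(q[2]-24,q[1]+24))
E
```

```text
(12, 19, 11, 21)
['....................................', '....................................', '....................................', '....................................', '....................................', '.................#######............', '................#########...........', '................#########...........', '................#########...........', '.................#######............', '...............##...................', '...............########.............', '..............####.####.............', '..............##.....#..............', '..............########..............', '.............#########..............', '.............##....##...............', '.............########...............', '............#########...............', '............###..###................', '....................................', '....................................']
12 [ -0.5  -16.87 118.84] angle 1.495804189171181
16 [ -0.5  -16.13 108.69] angle 1.478194146982969
20 [ -0.5  -26.18  97.91] angle 1.6002357094553492
24 [ -0.5  -19.45  87.97] angle 1.4997693429802081
28 [ -0.5  -19.91  77.59] angle 1.4947098895517907
32 [ -0.5  -21.59  67.09] angle 1.5149486723451855
36 [ -0.5  -22.07  56.59] angle 1.5115126147562976
```

The hasp reads about 1.49 rad. That's enough but not at the stop, so I'll nudge it home with shut fingers from its left.

Call:
{"op": "jog_arm", "data": {
  "deltas": [
    {"tx": 20,"ty": 0,"tz": 0,"ax": 0,"ay": 0,"az": 0,"hand": 0},
    {"tx": 28,"ty": 0,"tz": 0,"ax": 0,"ay": 0,"az": 0,"hand": 0},
    {"tx": 10,"ty": 0,"tz": 0,"ax": 0,"ay": 0,"az": 0,"hand": 0},
    {"tx": 0,"ty": 0,"tz": 30,"ax": 0,"ay": 0,"az": 0,"hand": 0},
    {"tx": 0,"ty": 0,"tz": 30,"ax": 0,"ay": 0,"az": 0,"hand": 0},
    {"tx": 0,"ty": 0,"tz": 25,"ax": 0,"ay": 0,"az": 0,"hand": 0},
    {"tx": 0,"ty": 0,"tz": 0,"ax": 0,"ay": 0,"az": 0,"hand": 0},
    {"tx": 0,"ty": 0,"tz": 0,"ax": 0,"ay": 0,"az": 0,"hand": 0}
  ]
}}

```text
time_s: 22.25
ee_pos: [0.4899, 0.1909, 0.1862]
tcp_rot: [1.961, 1.882, 0.506]
force: [-0.7, 0.5, 0.1]
width: -0.0002
grip_force: 0.0
```

```bash
python3 - <<'E'
from h import *
delta(ISO,(-.5,-10,106),0)
E
```

```text
t 22.25 tool shift now [-35.91   0.46   6.82] rotvec deg [ 0.1  -0.03  0.04] shift after turn [-35.9    0.5    6.84]
 TCP in face mm [ -1.    25.9  112.84] w -0.20253025276538072 force face [-0.6   0.48  0.43] q [ 0.08  0.06 -0.72  2.09  0.59  0.67 -1.07]
```

Call:
{"op": "jog_arm", "data": {
  "deltas": [
    {"tx": -6,"ty": 0,"tz": 7,"ax": 0,"ay": 0,"az": 0,"hand": 0},
    {"tx": -8,"ty": 0,"tz": 0,"ax": 0,"ay": 0,"az": 0,"hand": 0},
    {"tx": -6,"ty": 0,"tz": 0,"ax": 0,"ay": 0,"az": 0,"hand": 0},
    {"tx": -5,"ty": 0,"tz": 0,"ax": 0,"ay": 0,"az": 0,"hand": 0},
    {"tx": -5,"ty": 0,"tz": 0,"ax": 0,"ay": 0,"az": 0,"hand": 0},
    {"tx": -4,"ty": 0,"tz": 0,"ax": 0,"ay": 0,"az": 0,"hand": 0},
    {"tx": 0,"ty": 0,"tz": 0,"ax": 0,"ay": 0,"az": 0,"hand": 0},
    {"tx": 0,"ty": 0,"tz": 0,"ax": 0,"ay": 0,"az": 0,"hand": 0}
  ]
}}

```text
time_s: 23.25
ee_pos: [0.4918, 0.1558, 0.1796]
tcp_rot: [1.962, 1.881, 0.504]
force: [-0.3, 0.2, -0.7]
width: 0.0002
grip_force: 0.0
```

```bash
python3 - <<'E'
from h import *
delta(ISO,(-.5,-10,106),0)
E
```

```text
t 23.25 tool shift now [-0.87  0.86 -0.65] rotvec deg [0.06 0.07 0.02] shift after turn [-0.87  0.86 -0.65]
 TCP in face mm [ -1.36  -9.13 105.35] w 0.2125917959046754 force face [-0.58  0.18 -0.45] q [ 0.15  0.02 -0.68  2.13  0.53  0.61 -0.95]
```

Call:
{"op": "jog_arm", "data": {
  "deltas": [
    {"tx": -4,"ty": 0,"tz": 0,"ax": 0,"ay": 0,"az": 0,"hand": 0},
    {"tx": -4,"ty": 0,"tz": 0,"ax": 0,"ay": 0,"az": 0,"hand": 0},
    {"tx": 0,"ty": 0,"tz": 0,"ax": 0,"ay": 0,"az": 0,"hand": 0},
    {"tx": 0,"ty": 0,"tz": 0,"ax": 0,"ay": 0,"az": 0,"hand": 0}
  ]
}}

```text
time_s: 23.75
ee_pos: [0.4917, 0.1542, 0.18]
tcp_rot: [1.958, 1.89, 0.517]
force: [3.7, 9.4, -6.4]
width: 0.0003
grip_force: 4.9
```

```bash
python3 - <<'E'
from h import *
delta(ISO,(-.5,-10,106),0)
from plant import manip
c=manip.camera("scene");cv2.imwrite("pics/f2.png",cv2.resize(c["color"][190:290,335:435,::-1],None,fx=5,fy=5,interpolation=2))
E
```

```text
t 23.75 tool shift now [ 0.71  0.73 -0.25] rotvec deg [ 0.19 -0.59  0.21] shift after turn [ 0.71  0.73 -0.26]
 TCP in face mm [ -1.23 -10.71 105.74] w 0.2551987228011115 force face [-0.36  9.58 -7.16] q [ 0.16  0.01 -0.68  2.14  0.5   0.59 -0.91]
```

View pics/f2.png

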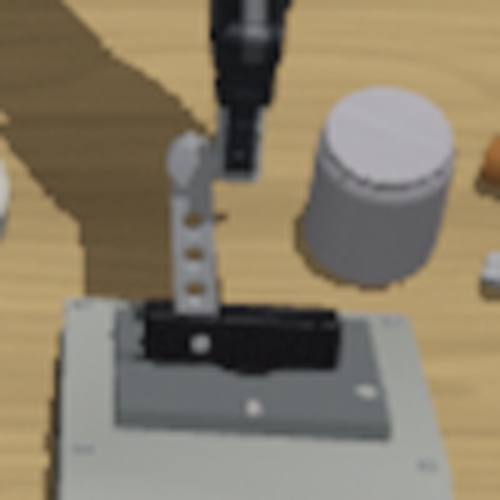

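The hasp is now at its stop, leaning just past vertical with the pull at zoomed (185,160). Now I'll back off.

Call:
{"op": "jog_arm", "data": {
  "deltas": [
    {"tx": 10,"ty": 0,"tz": 0,"ax": 0,"ay": 0,"az": 0,"hand": 0},
    {"tx": 25,"ty": 0,"tz": 0,"ax": 0,"ay": 0,"az": 0,"hand": 0},
    {"tx": 10,"ty": 0,"tz": -20,"ax": 0,"ay": 0,"az": 0,"hand": 0},
    {"tx": 0,"ty": 0,"tz": -40,"ax": 0,"ay": 0,"az": 0,"hand": 0},
    {"tx": 0,"ty": 0,"tz": -20,"ax": 0,"ay": 0,"az": 0,"hand": 0},
    {"tx": 0,"ty": 0,"tz": 0,"ax": 0,"ay": 0,"az": 0,"hand": 0},
    {"tx": 0,"ty": 0,"tz": 0,"ax": 0,"ay": 0,"az": 0,"hand": 0}
  ]
}}

```text
time_s: 24.68
ee_pos: [0.4533, 0.1941, 0.248]
tcp_rot: [1.962, 1.881, 0.503]
force: [-0.5, 0.2, -0.5]
width: -0.0001
grip_force: 0.0
```

```bash
python3 - <<'E'
from h import *
from plant import manip
c=manip.camera("top");s=manip.camera("scene")
A=c["color"][150:270,225:435,::-1];B=s["color"][210:330,215:425,::-1]
cv2.imwrite("pics/f3.png",cv2.resize(np.vstack([A,B]),None,fx=2.5,fy=2.5,interpolation=2));print(manip.state()["force"])
E
```

```text
[-1.18  0.    0.37]
```

View pics/f3.png

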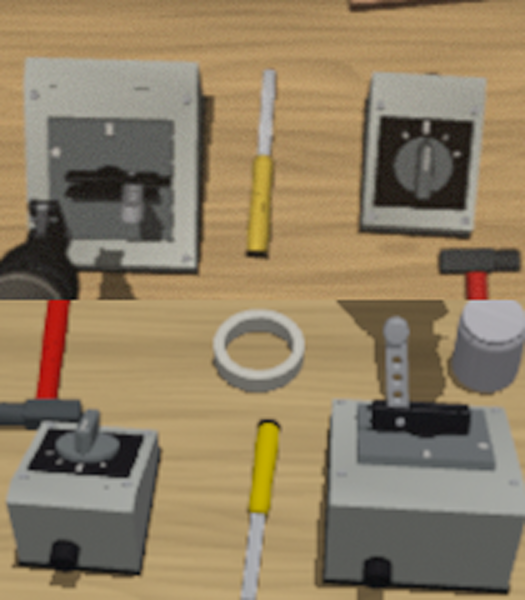

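The pull is at (396,329), exactly where full swing was predicted. The knob and handle are unchanged and the gripper is clear.

```bash
python3 -c "
from plant import manip
print(manip.finish_job())"
```

```text
the job is handed in; nothing more can be done
None
```

The sander is locked out and the job is handed in: the knob is on the long off mark, the isolator handle is home at off, the hasp stands upright at its stop, and the robot touched none of the tools or materials; the hand-in returned no verdict.

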